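# Index the sample carousel to the reader

### The arm

A 6-joint arm with a two-finger parallel gripper is mounted at the origin on a cart in front of the work surface, level with it; the furniture and walls round the work are solid. World frame = base frame: x ahead of the robot, y to its left, z up, the work surface at z = 0. Lengths are in mm, angles in degrees, forces in N, time in s.
With the tool pointing down it reaches from about 275 to 725 mm from the base axis. Payload 5.6 kg.
Tool frame: the origin (TCP) lies midway between the tips of the shut fingers; the grasp point (between the pads) lies 19 mm behind it; z points along the fingers, x is the direction in which the jaws open and shut, and the axes are right-handed (so a half turn about z gives the same grasp; the last joint's range is limited). The gripper opens to 85 mm and grips with 20 to 120 N. Pads are 22 mm wide; open, the fingers measure 114 mm over their backs; the gripper's body (76 mm by 85 mm) begins 54 mm behind the grasp point. The pads swing forward as they close: fully open they stand 13 mm farther back than shut.
Start: joints at [83.056, 14.616, 6.199, 0, -81.583, -16.306], TCP at [217.088, 505.337, 231.283] pointing down, gripper open.
Joint ranges: [-168.99, 168.99], [-69.2, 112.95], [-62.41, 85.93], [-164.36, 98.24], [-168.68, -3.75], [-174.98, 174.98]. Speed limits (degrees/s): [147.25, 147.25, 180, 180, 180, 180].

### API

Orientations are given as [roll, pitch, yaw] about the fixed x, y, z axes, in that order (R = Rz(yaw) Ry(pitch) Rx(roll)).
In Python, from bench import manip, viewer gives the robot as it stands.
- The arm moves only by the tool move_arm, never from a script. Its argument "plan" is a list of rows, each a list of 3 entries, a list of its own where there are three numbers: the opening, from 0 (shut) to 1 (fully open), then the shift along the tool's x, y, z in cm, then the turn about the tool's z in rad. A call has 1 to 20 rows; each row is the pose to reach, as a shift and turn from the pose commanded when the call began, along the tool's axes at that moment; what a row does not reach only later rows make up. A row lasts 1/12 s, in which the tool goes at most 41.7 mm and 7.16 degrees, less where a joint would pass 70% of its speed; a pose out of reach is approached as far as the arm can. A call with a gripper value outside its range is refused whole. The fingers move at their own pace and stop on an object; the grip force is fixed at half the most. Time passes only in rows, so rows that repeat a pose let the fingers close. It gives the time, the measured TCP pose, the force and the opening at its end, in the units of the state.
- manip.get_state(): the state, without advancing time (a new reading comes with each control period).
- viewer.camera(name): name is "scene" or "top"; returns a dict with "image" (400x640x3 uint8, red, green, blue), "z_map" (400x640 float32, mm along the optical axis (not along the pixel's ray), 0 where there is no reading), "K" (3x3 intrinsics, pixels), "view" (4x4, takes a point from world to camera coordinates). Camera axes: x right, y up, looking along -z (the intrinsics and any distortion apply to the point x, -y, -z); pixel columns grow to the right and rows downward; lengths in mm; the calibration is good to about 2 mm. A picture is of the moment at which its call begins.
- manip.finish_job(): hands the job in, once; it reports no verdict.
The state is a dict: "time": time; "joint_pos": joint angles; "qvel": joint speeds; "joint_efforts": joint torques, N m; "eef_pos": TCP position; "orientation": TCP orientation; "ft_force": force on the tool from outside, world axes, zero at the start; "torque": the same for the moment, N m; "opening": opening from 0.0 (shut) to 1.0 (fully open).
Only numpy, scipy, OpenCV 4.12 (cv2) and the standard library are available. Lean on these libraries where they do the work, as an engineer would, in place of code of your own. Each camera call takes 0.05 s, during which the arm holds its last target. There are 200 camera calls.

### The job

The tall swab tube in the sample carousel has to be brought in front of the fixed reader: swing the index lever clear of the carousel's rim, turn the carousel by pushing on one of the three spokes above it with a fingertip until the tall tube faces the reader, then push the lever fully home again so that its pin sits in the rim notch and the carousel is locked. Only push: do not take a spoke or the lever between the fingers, do not touch or lift the tube or the short vials, and leave the things lying beside the carousel where they are.

Things in the scene. Friction and masses are not known exactly. Their poses are not given: they have to be found in the camera images.
- carousel_axis (a point): Point on the carousel's upright axis at the height of its three spokes, 155 mm above the desk. The carousel stands on a fixed grey base plate 285 x 250 mm. Its index disc has 100 mm radius (top 54 mm above the desk) and six V notches in the rim, one half-way between each two neighbouring cups. Six cups stand on a 70 mm pitch circle, 60 degrees apart; five are filled and the one at the reader starts empty. Axes: x towards the reader.
- read_point (a point): Point fixed on the base where the tall tube must stand, on the cups' pitch circle (70 mm from the axis), 70 mm above the desk, straight in front of the window of the reader, a grey box on the far side of the wheel (its window 116 mm and its back 152 mm from the axis, 60 mm wide, its top 107 mm above the desk).
- carousel (a joint): Turn of the wheel in rad, 0 at the start, growing anticlockwise seen from above. It turns freely either way with about 0.12 N m of friction while the lever is out and stays where it is left; with the lever home it is locked (about 0.01 rad of play).
- spoke_a (a point): One of three equal round spokes, 10 mm thick, that stick out level from the top of the hub, 120 degrees apart and each half-way between two cups. Origin on the wheel's axis, 155 mm above the desk; x points outward along the spoke. Bare rod from 20 to 77 mm from the axis, then a ball end of 19 mm diameter centred at 86 mm. Their undersides pass 31 mm over the top of the tall tube.
- spoke_b (a point): One of three equal round spokes, 10 mm thick, that stick out level from the top of the hub, 120 degrees apart and each half-way between two cups. Origin on the wheel's axis, 155 mm above the desk; x points outward along the spoke. Bare rod from 20 to 77 mm from the axis, then a ball end of 19 mm diameter centred at 86 mm. Their undersides pass 31 mm over the top of the tall tube.
- spoke_c (a point): One of three equal round spokes, 10 mm thick, that stick out level from the top of the hub, 120 degrees apart and each half-way between two cups. Origin on the wheel's axis, 155 mm above the desk; x points outward along the spoke. Bare rod from 20 to 77 mm from the axis, then a ball end of 19 mm diameter centred at 86 mm. Their undersides pass 31 mm over the top of the tall tube.
- index_lever (a joint): Index lever beside the wheel: angle in rad, 0 = fully home (its 10 mm pin in a notch of the rim), growing to the stop at 0.5 = swung out, clockwise seen from above. The pin is clear of the rim above 0.25. A friction pivot (0.12 N m) keeps it where it is left; the taper of the notch and pin centres the wheel when it is within about 5 degrees.
- lever_pivot (a point): Upright pivot axis of the index lever, 62 mm above the desk; the flat lever bar is at this height.
- lever_grip (a point): Upright black handle at the end of the lever, 93 mm from the pivot. Round, 14 mm thick at the foot, 21 mm near the top; this point is half-way up its middle, 94 mm above the desk; foot at 64 mm, top at 124 mm above the desk. Moving the handle towards the robot (about the pivot) swings the lever out; moving it away from the robot swings it home.
- sample_tube: The tall closed swab tube, 99 mm long, 16 mm thick (cap 19 mm), loose and upright in one of the cups. Origin at the centre of its foot, 20 mm above the desk; its top is 119 mm above the desk.
- vial_a: Short closed vial, 60 mm tall, 16 mm thick (cap 19 mm), loose and upright in a cup. Origin at the centre of its foot, 20 mm above the desk.
- vial_b: Short closed vial, 60 mm tall, 16 mm thick (cap 19 mm), loose and upright in a cup. Origin at the centre of its foot, 20 mm above the desk.
- vial_c: Short closed vial, 60 mm tall, 16 mm thick (cap 19 mm), loose and upright in a cup. Origin at the centre of its foot, 20 mm above the desk.
- vial_d: Short closed vial, 60 mm tall, 16 mm thick (cap 19 mm), loose and upright in a cup. Origin at the centre of its foot, 20 mm above the desk.
- rack: Clear tube rack to the left, 88 x 174 x 58 mm, holding two tubes; not part of the job. Origin under its centre.
- rack_tube_a: Tube in the rack, 99 mm tall; not part of the job. Origin at its foot.
- rack_tube_b: Tube in the rack, 99 mm tall; not part of the job. Origin at its foot.
- label_roll: White label roll lying flat to the right, 72 mm wide, 30 mm high; not part of the job. Origin under its centre.
- marker: Marker pen, 132 mm long, 12 mm thick, lying in front to the left; not part of the job. Origin under its centre, x along it.

How it is judged (in metres and radians):
On the way, in this order (a step that is already met when the one before it is completed fails the run):
1. the index lever is swung clear of the rim (value of joint index_lever above 0.25 rad), for 0.1 s.
2. the tall tube has been brought round to the reader (horizontal distance between sample_tube and read_point below 0.012 m), for 0.2 s.
3. the lever is fully home again with the tall tube at the reader (value of joint index_lever below 0.05 rad and horizontal distance between sample_tube and read_point below 0.007 m), for 0.2 s.
At the end, for the whole second after the job is handed in: The tall tube stands within 7 mm of the reading point, the index lever is home (below 0.05 rad), the carousel is at rest, and the tube and all four vials stand upright on the floor of their cups (all of step 3 and velocity of joint carousel between -0.05 and 0.05 rad/s and height (world z) of each of sample_tube, vial_a, vial_b, vial_c, vial_d below 0.026 m and angle between each of sample_tube, vial_a, vial_b, vial_c, vial_d's own z axis and vertical below 0.2 rad); the robot touches nothing.
It fails at once if a tube or vial of the carousel is touched by the robot (contact force between any of the fingers, the arm and sample_tube above 0.5 N or contact force between any of the fingers, the arm and vial_a above 0.5 N or contact force between any of the fingers, the arm and vial_b above 0.5 N or contact force between any of the fingers, the arm and vial_c above 0.5 N or contact force between any of the fingers, the arm and vial_d above 0.5 N).
It fails at once if a tube or vial is lifted or tipped out of its cup (height (world z) of any of sample_tube, vial_a, vial_b, vial_c, vial_d above 0.04 m or angle between any of sample_tube, vial_a, vial_b, vial_c, vial_d's own z axis and vertical above 0.35 rad).
It fails at once if a spoke or the lever's handle is taken between the fingers ((y of the grasp point in the frame of spoke_a between -0.007 and 0.007 m and z of the grasp point in the frame of spoke_a between -0.018 and 0.018 m and x of the grasp point in the frame of spoke_a between 0.015 and 0.1 m) or (y of the grasp point in the frame of spoke_b between -0.007 and 0.007 m and z of the grasp point in the frame of spoke_b between -0.018 and 0.018 m and x of the grasp point in the frame of spoke_b between 0.015 and 0.1 m) or (y of the grasp point in the frame of spoke_c between -0.007 and 0.007 m and z of the grasp point in the frame of spoke_c between -0.018 and 0.018 m and x of the grasp point in the frame of spoke_c between 0.015 and 0.1 m) or (horizontal distance between the grasp point and lever_grip below 0.008 m and height (world z) of the grasp point below 0.13 m)).
It fails at once if a thing lying beside the carousel is moved by more than 20 mm (distance of any of rack, rack_tube_a, rack_tube_b, label_roll, marker from where it was at the start of the episode above 0.02 m).
It also fails if it takes over 58 s, if anything falls off the work surface, if the arm or the gripper's body presses on something with over 40 N, if the wrist force passes 120 N, or if a joint passes its speed limit or range.

## Working session

There is one attempt and no reset: what is moved stays moved. The work goes in short steps, Python scripts to look and compute and a tool call to move; the robot and the scene stay as the last step left them, time stands still between calls to the robot, and variables do not carry over. Pictures are saved under pics/ and viewed, about 8 in all and at most 12, crops included, and the job is handed in when it is done.

Besides the shell and the picture viewer there is one more tool, called after "Request:" by a JSON object that holds its "method" and its "body", one argument or row to a line. move_arm: Moves the arm, as the interface text tells. Its arguments: {"type":"object","properties":{"plan":{"type":"array"}},"required":["plan"]}

```bash
mkdir -p pics; cat > h.py <<'E'
import numpy as np, cv2
from bench import manip, viewer
def cam(n, f=None):
    c=viewer.camera(n)
    if f: cv2.imwrite('pics/'+f, c['image'][:,:,::-1])
    return c
def pts(c):
    z=c['z_map'];v,u=np.mgrid[:400,:640];K=c['K']
    x=(u-K[0,2])/K[0,0]*z; y=(v-K[1,2])/K[1,1]*z
    P=np.stack([x,-y,-z,np.ones_like(z)],-1)
    return (P@np.linalg.inv(c['view']).T)[...,:3]
def ray(c,u,v,h):
    K=c['K'];T=np.linalg.inv(c['view'])
    d=T[:3,:3]@np.array([(u-K[0,2])/K[0,0],-(v-K[1,2])/K[1,1],-1]);o=T[:3,3]
    return o+d*(h-o[2])/d[2]
def proj(c,p):
    q=c['view']@np.append(p,1.);K=c['K'];return K[0,0]*q[0]/-q[2]+K[0,2],K[1,1]*-q[1]/-q[2]+K[1,2]
E
python3 - <<'E'
from h import *
print(manip.get_state())
for n in('scene','top'):
    c=cam(n,n+'0.png');print(n,c['K'],np.linalg.inv(c['view']).round(2),[k for k in c]); np.savez(n+'0.npz',**c)
E
```

```text
{'time': 0.0, 'joint_pos': array([ 8.30553205e+01,  1.46539753e+01,  6.13121239e+00, -2.95383651e-02,
       -8.15842019e+01, -1.63072846e+01]), 'qvel': array([-0.0100893 , -0.02667258, -0.0837218 ,  0.06311361,  0.04609816,
       -0.01149003]), 'joint_efforts': array([-2.38985151e-03, -3.86626518e+01,  2.37939334e+01,  5.36526114e+00,
       -6.09832481e-03,  1.70269132e-07]), 'eef_pos': array([216.85394173, 504.89757751, 230.38476177]), 'orientation': array([-1.79998002e+02, -1.10865059e-01, -1.13256316e+02]), 'ft_force': array([-0.4305505 ,  0.09125355, -0.02430337]), 'torque': array([ 0.04960123, -0.04330451,  0.026607  ]), 'opening': 1.002450500580297}
scene [[509.1856622    0.         318.84511051]
 [  0.         509.1856622  195.87883074]
 [  0.           0.           1.        ]] [[ 7.30000e-01  4.70000e-01 -4.90000e-01 -2.72830e+02]
 [-6.80000e-01  5.20000e-01 -5.20000e-01 -8.61070e+02]
 [ 1.00000e-02  7.10000e-01  7.00000e-01  1.26065e+03]
 [ 0.00000e+00  0.00000e+00  0.00000e+00  1.00000e+00]] ['image', 'z_map', 'K', 'view']
top [[473.34582223   0.         316.97689819]
 [  0.         473.34582223 198.85806124]
 [  0.           0.           1.        ]] [[-9.00000e-02  9.70000e-01 -2.30000e-01  2.24650e+02]
 [-1.00000e+00 -9.00000e-02  2.00000e-02 -1.98500e+01]
 [-0.00000e+00  2.30000e-01  9.70000e-01  1.38081e+03]
 [ 0.00000e+00  0.00000e+00  0.00000e+00  1.00000e+00]] ['image', 'z_map', 'K', 'view']
```

View pics/scene0.png

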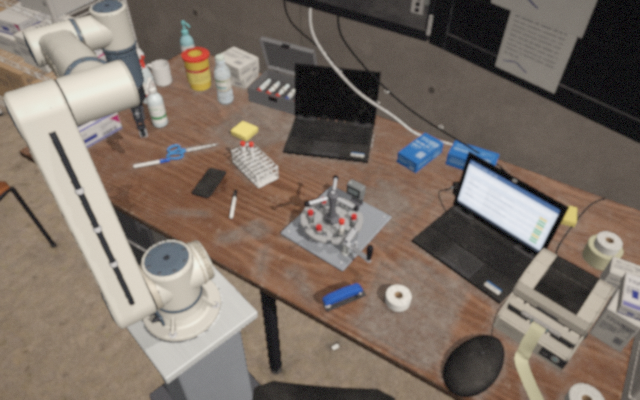

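View pics/top0.png

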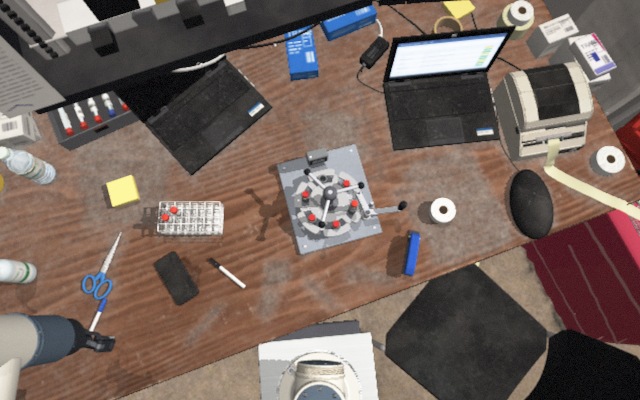

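```bash
python3 - <<'E'
from h import *
t=np.load('top0.npz');s=np.load('scene0.npz')
a=cv2.resize(t['image'][135:260,270:420],None,fx=5,fy=5,interpolation=cv2.INTER_CUBIC)[:, :,::-1]
b=cv2.resize(s['image'][165:275,275:395],None,fx=5,fy=5,interpolation=cv2.INTER_CUBIC)[:,:,::-1]
cv2.imwrite('pics/topc.png',a[:600]);cv2.imwrite('pics/scc.png',b)
P=pts(t)
for (u,v) in [(331,193),(308,172),(361,185),(321,220),(402,206),(368,211),(345,250),(317,157)]: print(u,v,P[v,u].round(0))
hsv=cv2.cvtColor(t['image'],cv2.COLOR_RGB2HSV)
m=((hsv[...,0]<8)|(hsv[...,0]>172))&(hsv[...,1]>140)&(hsv[...,2]>110);m[:135]=0;m[260:]=0;m[:,:270]=0;m[:,400:]=0
n,l,st,ce=cv2.connectedComponentsWithStats(m.astype(np.uint8))
for i in range(1,n):
    if st[i,4]>5:
        z=np.median(P[l==i][:,2]);print(ce[i].round(1),st[i,4],z.round(0),ray(t,*ce[i],80).round(1),ray(t,*ce[i],119).round(1))
E
```

```text
331 193 [519. -79. 172.]
308 172 [586. -23. 158.]
361 185 [ 535. -160.  165.]
321 220 [452. -46. 159.]
402 206 [ 476. -269.  126.]
368 211 [ 482. -183.   69.]
345 250 [ 386. -111.   -1.]
317 157 [644. -53. 100.]
[345.8 183.3] 30 79.0 [ 565.4 -127.7   80. ] [ 555.1 -124.5  119. ]
[305.1 193.9] 31 80.0 [545.   -9.9  80. ] [535.4 -10.2 119. ]
[353.9 203.2] 34 118.0 [ 505.7 -144.3   80. ] [ 497.3 -140.6  119. ]
[311.4 217.2] 35 80.0 [476.6 -21.8  80. ] [469.  -21.7 119. ]
[335.6 223.4] 33 81.0 [452.9 -87.3  80. ] [446.1 -85.2 119. ]
```

View pics/topc.png

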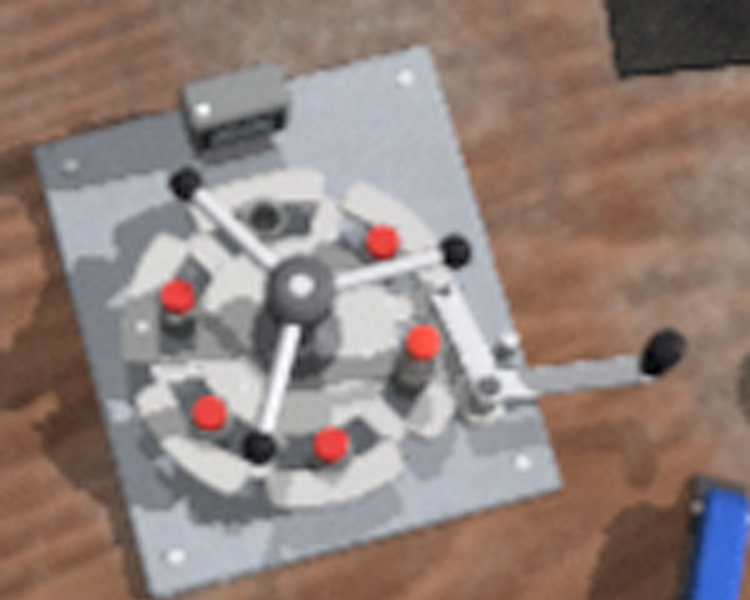

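View pics/scc.png

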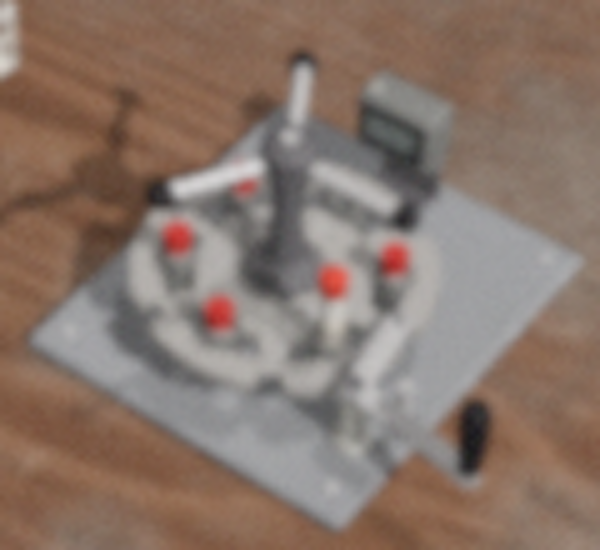

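The crop of the top view shows the tall tube at about (354,203), lit reader at (317,157), ball ends at (307,172), (361,185) and (322,224), lever pivot at about (368,212) and handle at about (402,206). I'll measure those now.

```bash
cat >> h.py <<'E'
def caps(c):
    P=pts(c);hsv=cv2.cvtColor(c['image'],cv2.COLOR_RGB2HSV)
    m=((hsv[...,0]<8)|(hsv[...,0]>172))&(hsv[...,1]>140)&(hsv[...,2]>90);m[:135]=0;m[260:]=0;m[:,:270]=0;m[:,400:]=0
    n,l,st,ce=cv2.connectedComponentsWithStats(m.astype(np.uint8));r=[]
    for i in range(1,n):
        if st[i,4]>12:
            z=np.median(P[l==i][:,2]);r.append(ray(c,*ce[i],119 if z>100 else 80))
    return np.array(r)
def balls(c,h=157):
    g=c['image'].max(2);P=pts(c);m=(g<60)&(P[...,2]>110)&(P[...,0]>380)&(P[...,0]<640)&(P[...,1]<20)&(P[...,1]>-340)
    n,l,st,ce=cv2.connectedComponentsWithStats(m.astype(np.uint8));r=[]
    for i in range(1,n):
        if st[i,4]>5:
            z=P[l==i][:,2];r.append((ce[i].round(1),st[i,4],np.median(z).round(0),ray(c,*ce[i],157).round(1),ray(c,*ce[i],118).round(1)))
    return r
E
python3 - <<'E'
from h import *
from scipy.optimize import least_squares
t=np.load('top0.npz');q=caps(t)[:,:2]
r=least_squares(lambda x:np.hypot(*(q-x[:2]).T)-70,[515,-77]).x
print('axis',r,np.hypot(*(q-r).T),np.degrees(np.arctan2(*(q-r).T[::-1])))
for b in balls(t):
    d=b[3][:2]-r;print(b,np.hypot(*d),np.degrees(np.arctan2(d[1],d[0])))
print('pivot',ray(t,368,212.4,66))
s=np.load('scene0.npz');print('handle scene', ray(s,275+475/5,165+408/5,122),'piv?',ray(s,275+358/5,165+398/5,66))
print('reader front/back ray',ray(t,317,155,107))
E
```

```text
axis [521.20078335 -74.9295043 ] [68.79885375 69.25353085 69.87430477 69.4149645  69.38180537] [ -50.07262935   69.89315549 -110.03059344  130.00919099 -169.76201664]
(array([306.2, 171.6]), np.int32(18), np.float64(164.0), array([587.6, -18.7, 157. ]), array([599.1, -18.6, 118. ])) 87.00927034571421 40.25925678225877
(array([360.6, 185. ]), np.int32(20), np.float64(161.0), array([ 536.9, -160.1,  157. ]), array([ 546.8, -164.5,  118. ])) 86.60530434750493 -79.55607380697032
(array([402.1, 204.6]), np.int32(32), np.float64(122.0), array([ 473.6, -263.6,  157. ]), array([ 481.5, -271.3,  118. ])) 194.5826059094601 -104.15998122826625
(array([321.1, 224.2]), np.int32(27), np.float64(162.0), array([440.8, -45.4, 157. ]), array([447.7, -46.2, 118. ])) 85.65207287075091 159.83278586398802
pivot [ 478.53668471 -182.56981905   66.        ]
handle scene [ 480.76351036 -277.48770702  122.        ] piv? [ 470.93885708 -195.45323406   66.        ]
reader front/back ray [648.10250198 -53.09068673 107.        ]
```

Request:
{"method": "move_arm", "body": {
  "plan": [
    [0,[3,-3,0],0.1],
    [0,[7,-7,0],0.2],
    [0,[59.4,-58.5,0],2.736],
    [0,[59.4,-58.5,0],2.736],
    [0,[59.4,-58.5,0],2.736],
    [0,[59.4,-58.5,0],2.736],
    [0,[59.4,-58.5,0],2.736],
    [0,[59.4,-58.5,0],2.736],
    [0,[59.4,-58.5,0],2.736],
    [0,[59.4,-58.5,0],2.736],
    [0,[59.4,-58.5,0],2.736],
    [0,[59.4,-58.5,0],2.736],
    [0,[59.4,-58.5,0],2.736],
    [0,[59.4,-58.5,0],2.736],
    [0,[59.4,-58.5,0],2.736],
    [0,[59.4,-58.5,0],2.736],
    [0,[59.4,-58.5,0],2.736],
    [0,[59.4,-58.5,0],2.736],
    [0,[59.4,-58.5,0],2.736],
    [0,[59.4,-58.5,0],2.736]
  ]
}}

```text
time: 1.77
eef_pos: [520.0, -273.1, 230.7]
orientation: [-180.0, -0.0, 106.0]
ft_force: [1.8, 0.6, 0.1]
opening: -0.006
```

Request:
{"method": "move_arm", "body": {
  "plan": [
    [0,[0,0,3],0.279],
    [0,[0,0,6],0.279],
    [0,[0,0,9],0.279],
    [0,[0,0,12],0.279],
    [0,[0,0,14.5],0.279],
    [0,[0,0,14.5],0.279],
    [0,[0,0,14.5],0.279]
  ]
}}

```text
time: 2.35
eef_pos: [519.0, -270.9, 85.4]
orientation: [-179.8, -0.0, 90.4]
ft_force: [-0.0, 0.1, 1.5]
opening: -0.001
```

Request:
{"method": "move_arm", "body": {
  "plan": [
    [0,[0,-1.2,0],0],
    [0,[0,-2.0,0],0],
    [0,[0,-2.6,0],0],
    [0,[0,-3.2,0],0],
    [0,[0,-3.8,0],0],
    [0,[0,-4.4,0],0],
    [0,[0.2,-4.9,0],0],
    [0,[0.2,-5.3,0],0],
    [0,[0.3,-5.7,0],0],
    [0,[0.3,-5.7,0],0]
  ]
}}

```text
time: 3.18
eef_pos: [462.1, -268.0, 86.2]
orientation: [-180.0, -0.0, 90.4]
ft_force: [0.4, -0.4, 0.3]
opening: -0.001
```

```bash
python3 - <<'E'
from h import *
t=cam('top','top1.png');print(manip.get_state()['ft_force'],manip.get_state()['eef_pos'])
for b in balls(t): print(b)
a=cv2.resize(t['image'][135:260,270:420],None,fx=4,fy=4,interpolation=cv2.INTER_CUBIC)[:,:,::-1];cv2.imwrite('pics/t1c.png',a)
E
```

```text
[ 0.81040707  0.25679017 -0.79228231] [ 462.2005489  -268.19025663   86.11463945]
(array([306.6, 171.2]), np.int32(23), np.float64(163.0), array([588.4, -19.8, 157. ]), array([600. , -19.8, 118. ]))
(array([377.3, 193.3]), np.int32(6), np.float64(458.0), array([ 510.1, -202. ,  157. ]), array([ 519.2, -207.8,  118. ]))
(array([403.6, 209.2]), np.int32(551), np.float64(301.0), array([ 461.1, -265.7,  157. ]), array([ 468.6, -273.6,  118. ]))
(array([383.9, 205.8]), np.int32(12), np.float64(181.0), array([ 475. , -215.3,  157. ]), array([ 482.9, -221.5,  118. ]))
(array([318.8, 224. ]), np.int32(6), np.float64(164.0), array([441.9, -39.4, 157. ]), array([448.8, -40. , 118. ]))
(array([322.6, 224.4]), np.int32(8), np.float64(161.0), array([440. , -49.2, 157. ]), array([446.9, -50.1, 118. ]))
```

View pics/t1c.png

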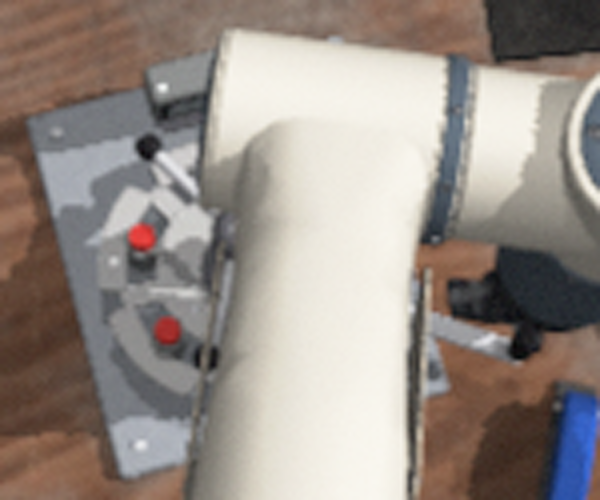

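The lever handle now shows at about (401,220), so it swung about 0.4 rad and is clear of the rim. Next I go up and over to behind the right spoke.

Request:
{"method": "move_arm", "body": {
  "plan": [
    [0,[0,2,0],0],
    [0,[0,2.5,-3],0],
    [0,[0,2.5,-6],0],
    [0,[0,2.5,-9.5],0],
    [0,[0,2.5,-13],0],
    [0,[3,3,-14.5],-0.08],
    [0,[6.5,3.5,-14.5],-0.16],
    [0,[10,4.1,-14.5],-0.16],
    [0,[13.4,4.1,-14.5],-0.16],
    [0,[13.4,4.1,-14],-0.16],
    [0,[13.4,4.1,-14],-0.16]
  ]
}}

```text
time: 4.15
eef_pos: [502.4, -132.6, 225.3]
orientation: [-179.9, -0.0, 99.7]
ft_force: [-0.3, -0.5, -0.2]
opening: -0.002
```

```bash
python3 - <<'E'
from h import *
s=cam('scene');a=cv2.resize(s['image'][130:275,245:405],None,fx=4,fy=4,interpolation=cv2.INTER_CUBIC)[:,:,::-1];cv2.imwrite('pics/s2c.png',a)
print(manip.get_state()['joint_pos'].round())
E
```

```text
[  2.  11.   1.   0. -80. -83.]
```

View pics/s2c.png

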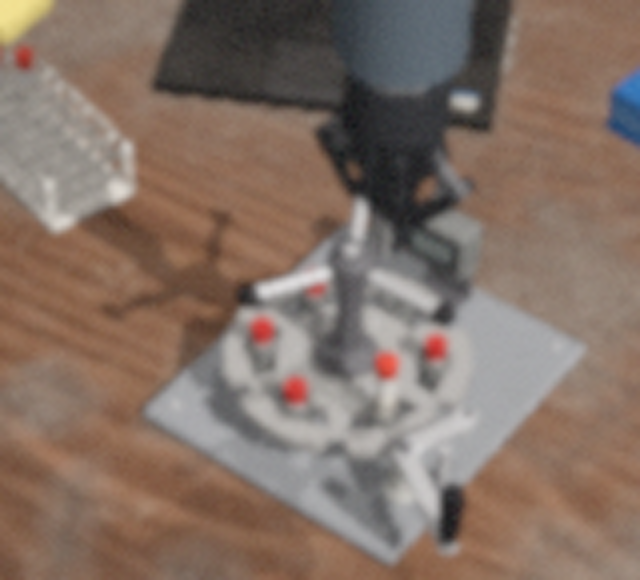

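Request:
{"method": "move_arm", "body": {
  "plan": [
    [0,[0,0,3],0],
    [0,[0,0,6],0],
    [0,[0,0,8],0],
    [0,[0,0,8],0]
  ]
}}

```text
time: 4.53
eef_pos: [499.7, -134.9, 141.6]
orientation: [-179.5, -0.1, 99.4]
ft_force: [-0.6, 0.2, 0.0]
opening: -0.002
```

```bash
cat > arc.py <<'E'
from h import *
def arc(phis,offs,r=55):
    st=manip.get_state();p=st['eef_pos'];y0=np.radians(st['orientation'][2]);print(p.round(1),st['orientation'].round(1),st['ft_force'].round(1))
    for f,o in zip(phis,offs):
        a=np.radians(f);t=np.array([521.2-.0,-75])+r*np.array([np.cos(a),np.sin(a)])-o*np.array([-np.sin(a),np.cos(a)])
        d=t-p[:2];turn=-((a-np.pi-y0+np.pi)%(2*np.pi)-np.pi)
        print([0,[round(float(d@[np.cos(y0),np.sin(y0)])/10,1),round(float(d@[np.sin(y0),-np.cos(y0)])/10,1),0],round(turn,2)],end=', ')
    print()
E
python3 -c "
from arc import *
arc([-80,-80]+list(np.arange(-76,-8,4)),[22]+[16]*18)"
```

```text
[ 499.7 -134.9  141.6] [-1.795e+02 -1.000e-01  9.940e+01] [-0.6  0.2  0. ]
[0, [0.0, 1.0, 0], np.float64(-0.01)], [0, [0.0, 1.6, 0], np.float64(-0.01)], [0, [-0.1, 1.9, 0], np.float64(-0.08)], [0, [-0.1, 2.3, 0], np.float64(-0.15)], [0, [-0.2, 2.7, 0], np.float64(-0.22)], [0, [-0.2, 3.1, 0], np.float64(-0.29)], [0, [-0.2, 3.5, 0], np.float64(-0.36)], [0, [-0.1, 3.9, 0], np.float64(-0.43)], [0, [-0.0, 4.3, 0], np.float64(-0.5)], [0, [0.1, 4.7, 0], np.float64(-0.57)], [0, [0.2, 5.1, 0], np.float64(-0.64)], [0, [0.3, 5.5, 0], np.float64(-0.71)], [0, [0.5, 5.8, 0], np.float64(-0.78)], [0, [0.7, 6.2, 0], np.float64(-0.85)], [0, [0.9, 6.5, 0], np.float64(-0.92)], [0, [1.2, 6.8, 0], np.float64(-0.99)], [0, [1.5, 7.1, 0], np.float64(-1.06)], [0, [1.8, 7.4, 0], np.float64(-1.13)], [0, [2.1, 7.6, 0], np.float64(-1.2)],
```

Request:
{"method": "move_arm", "body": {
  "plan": [
    [0,[0,1.0,0],-0.01],
    [0,[0,1.6,0],-0.01],
    [0,[-0.1,1.9,0],-0.08],
    [0,[-0.1,2.3,0],-0.15],
    [0,[-0.2,2.7,0],-0.22],
    [0,[-0.2,3.1,0],-0.29],
    [0,[-0.2,3.5,0],-0.36],
    [0,[-0.1,3.9,0],-0.43],
    [0,[0,4.3,0],-0.5],
    [0,[0.1,4.7,0],-0.57],
    [0,[0.2,5.1,0],-0.64],
    [0,[0.3,5.5,0],-0.71],
    [0,[0.5,5.8,0],-0.78],
    [0,[0.7,6.2,0],-0.85],
    [0,[0.9,6.5,0],-0.92],
    [0,[1.2,6.8,0],-0.99],
    [0,[1.5,7.1,0],-1.06],
    [0,[1.8,7.4,0],-1.13],
    [0,[2.1,7.6,0],-1.2],
    [0,[2.1,7.6,0],-1.2]
  ]
}}

```text
time: 6.2
eef_pos: [576.0, -101.0, 147.8]
orientation: [-180.0, 0.1, 168.5]
ft_force: [-0.3, 0.6, -0.1]
opening: 0.0
```

```bash
python3 -c "
from arc import *
s=cam('scene');a=cv2.resize(s['image'][130:275,245:405],None,fx=4,fy=4,interpolation=cv2.INTER_CUBIC)[:,:,::-1];cv2.imwrite('pics/s3c.png',a)
arc(list(np.arange(-8,37,4))+[38,39,39],[16]*15)"
```

```text
[ 575.9 -101.   147.8] [180.    0.2 168.2] [-0.  -0.1  0.9]
[0, [0.3, 0.2, 0], np.float64(-0.07)], [0, [0.2, 0.6, 0], np.float64(-0.14)], [0, [0.2, 1.0, 0], np.float64(-0.21)], [0, [0.2, 1.4, 0], np.float64(-0.27)], [0, [0.2, 1.8, 0], np.float64(-0.34)], [0, [0.2, 2.2, 0], np.float64(-0.41)], [0, [0.3, 2.6, 0], np.float64(-0.48)], [0, [0.4, 3.0, 0], np.float64(-0.55)], [0, [0.5, 3.3, 0], np.float64(-0.62)], [0, [0.6, 3.7, 0], np.float64(-0.69)], [0, [0.8, 4.1, 0], np.float64(-0.76)], [0, [1.0, 4.4, 0], np.float64(-0.83)], [0, [1.1, 4.6, 0], np.float64(-0.87)], [0, [1.2, 4.7, 0], np.float64(-0.89)], [0, [1.2, 4.7, 0], np.float64(-0.89)],
```

View pics/s3c.png

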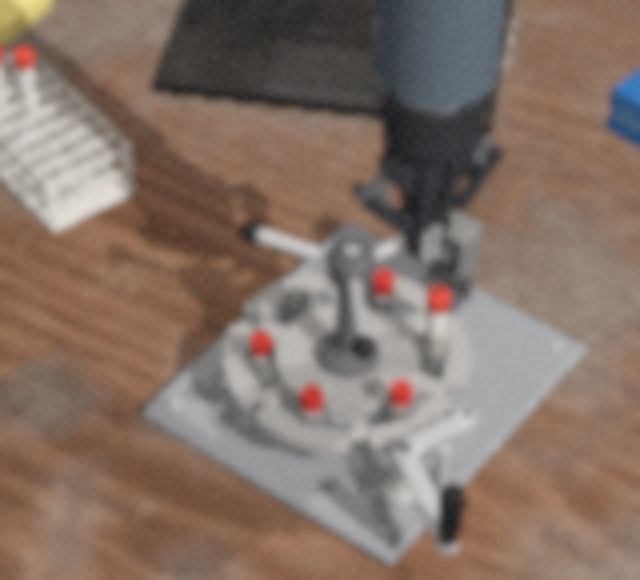

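The wheel has turned about 70°; the tall tube is at crop (440,320), fingers behind the spoke. Continue.

Request:
{"method": "move_arm", "body": {
  "plan": [
    [0,[0.3,0.3,0.2],-0.07],
    [0,[0.2,0.6,0.2],-0.14],
    [0,[0.2,1.0,0.2],-0.21],
    [0,[0.2,1.4,0.2],-0.27],
    [0,[0.2,1.8,0.2],-0.34],
    [0,[0.2,2.2,0.2],-0.41],
    [0,[0.3,2.6,0.2],-0.48],
    [0,[0.4,3.0,0.2],-0.55],
    [0,[0.5,3.3,0.2],-0.62],
    [0,[0.6,3.7,0.2],-0.69],
    [0,[0.8,4.1,0.2],-0.76],
    [0,[1.0,4.4,0.2],-0.83],
    [0,[1.1,4.6,0.2],-0.87],
    [0,[1.2,4.7,0.2],-0.89],
    [0,[1.2,4.7,0.2],-0.89],
    [0,[1.2,4.7,0.2],-0.89]
  ]
}}

```text
time: 7.58
eef_pos: [573.3, -52.6, 145.3]
orientation: [-179.9, 0.1, -140.8]
ft_force: [1.6, -1.8, 1.8]
opening: -0.005
```

```bash
cat > chk.py <<'E'
from h import *
def sc(c):
    P=pts(c);hsv=cv2.cvtColor(c['image'],cv2.COLOR_RGB2HSV)
    m=((hsv[...,0]<8)|(hsv[...,0]>172))&(hsv[...,1]>120)&(hsv[...,2]>90)&(np.hypot(P[...,0]-521,P[...,1]+75)<110)
    n,l,st,ce=cv2.connectedComponentsWithStats(m.astype(np.uint8))
    for i in range(1,n):
        if st[i,4]>8:
            z=np.percentile(P[l==i][:,2],75);q=ray(c,*ce[i],117 if z>100 else 78);d=q[:2]-[521.2,-75]
            print(ce[i].round(1),st[i,4],z.round(0),q.round(1),np.hypot(*d).round(1),np.degrees(np.arctan2(d[1],d[0])).round(1))
print(manip.get_state()['eef_pos'],manip.get_state()['ft_force'])
sc(np.load('scene0.npz'));print();c=cam('scene');sc(c)
t=cam('top');print('top');sc(t);np.savez('t_last.npz',**t)
E
python3 chk.py
```

```text
[573.33600413 -52.62490811 145.3238096 ] [ 1.58684807 -1.81425826  1.82210055]
[310.  212.2] 23 77.0 [471.8 -28.5  78. ] 67.9 136.7
[353.3 216.6] 20 79.0 [ 560.3 -135.2   78. ] 71.8 -57.0
[341.  220.9] 21 118.0 [ 492.8 -146.3  117. ] 76.8 -111.7
[318.1 227.1] 24 79.0 [447.8 -92.6  78. ] 75.5 -166.5

[344.1 192.6] 27 119.0 [586.1 -65.3 117. ] 65.6 8.5
[353.4 216.2] 16 78.0 [ 562.  -134.1   78. ] 71.8 -55.4
[319.  227.4] 24 82.0 [449.2 -95.5  78. ] 74.9 -164.1
[341.1 229.3] 21 79.0 [ 494.2 -147.5   78. ] 77.3 -110.4
top
[345.5 182.6] 33 81.0 [ 568.1 -127.3   78. ] 70.2 -48.1
[305.1 194.6] 33 80.0 [543.7  -9.5  78. ] 69.2 71.1
[353.  205.5] 34 82.0 [ 499.8 -141.3   78. ] 69.7 -107.9
[336.3 223.3] 34 81.0 [453.5 -89.3  78. ] 69.2 -168.1
```

```bash
python3 -c "
from h import *
t=np.load('t_last.npz')
for b in balls(t): print(b)
P=pts(t);print(P[236:275:6,408:416:4].round().tolist())
a=cv2.resize(t['image'][135:285,270:460],None,fx=4,fy=4,interpolation=cv2.INTER_CUBIC)[:,:,::-1];cv2.imwrite('pics/t4c.png',a)"
```

```text
(array([316.3, 168.5]), np.int32(522), np.float64(358.0), array([593.7, -46.3, 157. ]), array([605.5, -47.2, 118. ]))
(array([360.3, 184.2]), np.int32(21), np.float64(162.0), array([ 539.3, -159.6,  157. ]), array([ 549.3, -164.1,  118. ]))
(array([324.5, 196.9]), np.int32(13), np.float64(163.0), array([513.2, -61. , 157. ]), array([522.4, -62.3, 118. ]))
(array([401.1, 219.7]), np.int32(34), np.float64(123.0), array([ 433.7, -255.5,  157. ]), array([ 440.3, -263. ,  118. ]))
(array([322. , 224.3]), np.int32(31), np.float64(163.0), array([440.4, -47.6, 157. ]), array([447.2, -48.5, 118. ]))
[[[406.0, -294.0, 30.0], [403.0, -301.0, 50.0]], [[391.0, -295.0, 10.0], [386.0, -299.0, 47.0]], [[370.0, -286.0, 44.0], [369.0, -297.0, 45.0]], [[354.0, -284.0, 44.0], [351.0, -293.0, 55.0]], [[337.0, -281.0, 45.0], [335.0, -292.0, 50.0]], [[320.0, -279.0, 45.0], [319.0, -289.0, 52.0]], [[304.0, -278.0, 40.0], [302.0, -288.0, 46.0]]]
```

View pics/t4c.png

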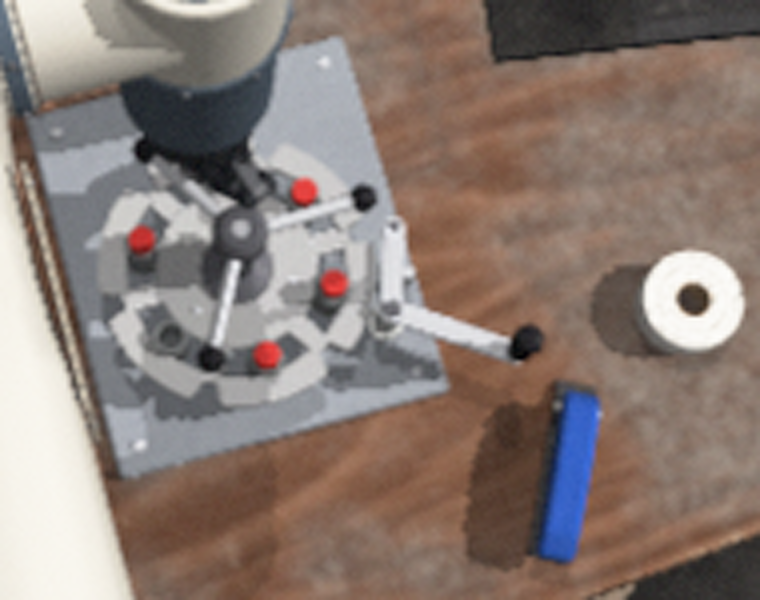

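Request:
{"method": "move_arm", "body": {
  "plan": [
    [0,[0,-1,0],0],
    [0,[0,-2,0],0],
    [0,[0,-2.2,-3],0],
    [0,[0,-2.2,-6],0],
    [0,[0,-2.2,-8.5],0],
    [0,[0,-2.2,-8.5],0]
  ]
}}

```text
time: 8.18
eef_pos: [588.9, -70.6, 234.8]
orientation: [-179.6, 0.4, -140.7]
ft_force: [0.9, -0.7, 1.6]
opening: 0.002
```

Request:
{"method": "move_arm", "body": {
  "plan": [
    [0,[4,-0.5,0],-0.12],
    [0,[8,-1,0],-0.24],
    [0,[12,-1.5,0],-0.36],
    [0,[16,-2,0],-0.48],
    [0,[20,-2.4,0],-0.6],
    [0,[23,-2.7,0],-0.72],
    [0,[26.4,-3.1,0],-0.84],
    [0,[26.4,-3.1,0],-0.885],
    [0,[26.4,-3.1,0],-0.885],
    [0,[26.4,-3.1,4],-0.885],
    [0,[26.4,-3.1,4],-0.885]
  ]
}}

```text
time: 9.1
eef_pos: [397.5, -258.0, 182.1]
orientation: [179.3, 0.4, -90.2]
ft_force: [-1.3, 0.2, -3.7]
opening: -0.003
```

Request:
{"method": "move_arm", "body": {
  "plan": [
    [0,[0,0,0],0],
    [0,[0,0,3],0],
    [0,[0,0,6],0],
    [0,[0,0,8.5],0],
    [0,[0,0,10],0],
    [0,[0,0,10],0],
    [0,[0,0,10],0]
  ]
}}

```text
time: 9.68
eef_pos: [403.2, -261.0, 90.8]
orientation: [-179.9, -0.1, -90.0]
ft_force: [-0.9, -0.1, 1.3]
opening: 0.003
```

Request:
{"method": "move_arm", "body": {
  "plan": [
    [0,[0,-0.8,0.4],0],
    [0,[0,-1.4,0.4],0],
    [0,[0.2,-2.0,0.4],0],
    [0,[0.4,-2.6,0.4],0],
    [0,[0.5,-3.2,0.4],0],
    [0,[0.6,-3.7,0.4],0],
    [0,[0.7,-4.1,0.4],0],
    [0,[0.8,-4.5,0.4],0],
    [0,[0.9,-4.9,0.4],0],
    [0,[0.9,-5.2,0.4],0],
    [0,[0.9,-5.2,0.4],0]
  ]
}}

```text
time: 10.6
eef_pos: [454.3, -269.5, 85.2]
orientation: [-180.0, 0.0, -90.0]
ft_force: [-0.2, 0.6, -0.3]
opening: -0.004
```

Request:
{"method": "move_arm", "body": {
  "plan": [
    [0,[0,-0.2,0],0],
    [0,[0,-0.4,0],0],
    [0,[0,-0.4,0],0]
  ]
}}

```text
time: 10.85
eef_pos: [457.6, -269.6, 85.2]
orientation: [180.0, -0.0, -90.0]
ft_force: [-1.8, -1.0, -0.2]
opening: -0.003
```

Request:
{"method": "move_arm", "body": {
  "plan": [
    [0,[0,-0.1,0],0],
    [0,[0,-0.2,0],0],
    [0,[0,-0.3,0],0],
    [0,[0,-0.3,0],0],
    [0,[0,-0.3,0],0]
  ]
}}

```text
time: 11.27
eef_pos: [460.5, -269.6, 85.3]
orientation: [180.0, 0.0, -90.0]
ft_force: [-2.5, -1.6, 0.3]
opening: -0.002
```

Request:
{"method": "move_arm", "body": {
  "plan": [
    [0,[0,-0.1,0],0],
    [0,[0,-0.2,0],0],
    [0,[0,-0.3,0],0],
    [0,[0,-0.3,0],0],
    [0,[0,-0.3,0],0]
  ]
}}

```text
time: 11.68
eef_pos: [462.6, -269.6, 85.2]
orientation: [179.9, 0.0, -90.0]
ft_force: [-5.6, -2.4, 2.1]
opening: -0.002
```

Request:
{"method": "move_arm", "body": {
  "plan": [
    [0,[0,-0.1,0],0],
    [0,[0,-0.2,0],0],
    [0,[0,-0.3,0],0],
    [0,[0,-0.3,0],0],
    [0,[0,-0.3,0],0]
  ]
}}

```text
time: 12.1
eef_pos: [462.8, -269.7, 85.1]
orientation: [179.6, 0.0, -90.0]
ft_force: [-13.0, -1.3, 7.4]
opening: 0.002
```

Request:
{"method": "move_arm", "body": {
  "plan": [
    [0,[0,1,0],0],
    [0,[0,3,0],0],
    [0,[0,4.5,0],0],
    [0,[0,4.5,-4],0],
    [0,[0,4.5,-8],0],
    [0,[0,4.5,-12],0],
    [0,[0,7,-14],0],
    [0,[0,9,-14],0],
    [0,[0,9,-14],0],
    [0,[0,9,-14],0]
  ]
}}

```text
time: 12.93
eef_pos: [376.9, -269.3, 226.1]
orientation: [-179.8, -0.0, -90.0]
ft_force: [0.5, -0.5, 0.1]
opening: 0.002
```

```bash
python3 chk.py; python3 -c "
from h import *
t=np.load('t_last.npz')
for b in balls(t): print(b)
a=cv2.resize(t['image'][135:285,270:460],None,fx=4,fy=4,interpolation=cv2.INTER_CUBIC)[:,:,::-1];cv2.imwrite('pics/t5c.png',a)"
```

```text
[ 376.93783576 -269.3222021   226.08874492] [ 0.51432346 -0.54849595  0.12502647]
[310.  212.2] 23 77.0 [471.8 -28.5  78. ] 67.9 136.7
[353.3 216.6] 20 79.0 [ 560.3 -135.2   78. ] 71.8 -57.0
[341.  220.9] 21 118.0 [ 492.8 -146.3  117. ] 76.8 -111.7
[318.1 227.1] 24 79.0 [447.8 -92.6  78. ] 75.5 -166.5

[318.5 227.2] 25 79.0 [448.4 -93.8  78. ] 75.2 -165.5
top
[322.1 173.3] 33 122.0 [590.4 -62.2 117. ] 70.4 10.5
[304.9 194.1] 35 82.0 [545.   -9.3  78. ] 69.9 70.1
(array([306. , 171.7]), np.int32(22), np.float64(164.0), array([587.1, -18.2, 157. ]), array([598.7, -18.1, 118. ]))
(array([324.5, 194.5]), np.int32(6), np.float64(606.0), array([519.8, -61.7, 157. ]), array([529.2, -63. , 118. ]))
(array([321.6, 224.3]), np.int32(29), np.float64(162.0), array([440.5, -46.5, 157. ]), array([447.4, -47.4, 118. ]))
(array([406.9, 227.1]), np.int32(14), np.float64(347.0), array([ 412.8, -268. ,  157. ]), array([ 418.8, -275.9,  118. ]))
(array([397.5, 228.9]), np.int32(17), np.float64(318.0), array([ 410.3, -243. ,  157. ]), array([ 416.2, -250.1,  118. ]))
```

View pics/t5c.png

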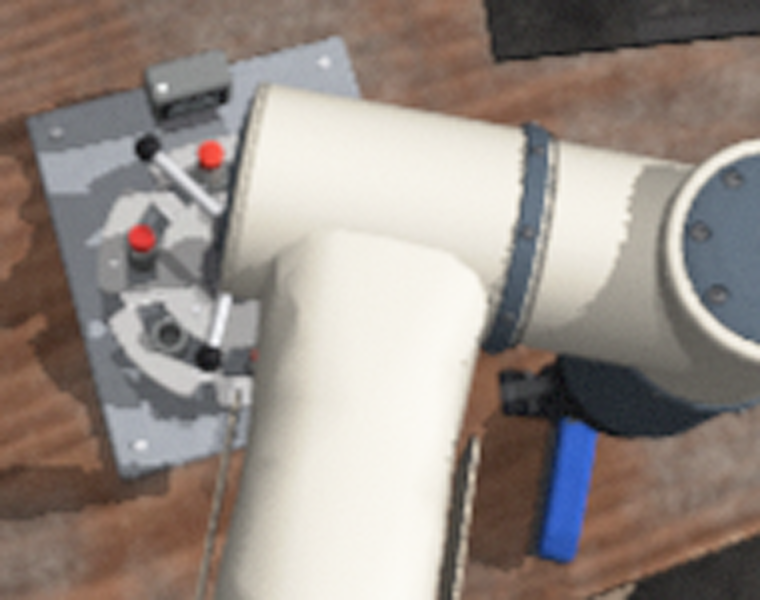

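Request:
{"method": "move_arm", "body": {
  "plan": [
    [0,[-4,2,-2],0],
    [0,[-8,3,-2],0],
    [0,[-12,3,-2],0],
    [0,[-16,3,-2],0],
    [0,[-20,3,-2],0],
    [0,[-24,3,-2],0],
    [0,[-28,3,-2],0],
    [0,[-32,3,-2],0],
    [0,[-36,3,-2],0],
    [0,[-40,3,-2],0],
    [0,[-44,3,-2],0],
    [0,[-44,3,-2],0],
    [0,[-44,3,-2],0],
    [0,[-44,3,-2],0]
  ]
}}

```text
time: 14.2
eef_pos: [346.5, 170.8, 244.7]
orientation: [179.9, -0.1, -89.9]
ft_force: [-0.2, -0.4, -0.7]
opening: 0.003
```

```bash
python3 chk.py|sed 1,5d; python3 -c "
from h import *
t=np.load('t_last.npz')
for b in balls(t): print(b)
a=cv2.resize(t['image'][135:285,200:460],None,fx=3,fy=3,interpolation=cv2.INTER_CUBIC)[:,:,::-1];cv2.imwrite('pics/t6c.png',a)"
```

```text
[344.8 192.6] 27 119.0 [587.8 -66.9 117. ] 67.1 6.9
[353.4 216.4] 18 79.0 [ 561.2 -134.9   78. ] 72.1 -56.3
[318.8 227.3] 22 79.0 [448.8 -94.6  78. ] 75.0 -164.8
[340.9 229.8] 23 78.0 [ 492.4 -148.3   78. ] 78.8 -111.5
top
[322.1 173.4] 32 121.0 [590.1 -62.1 117. ] 70.1 10.6
[345.7 182.9] 35 81.0 [ 567.1 -127.7   78. ] 69.9 -48.9
[304.9 194.1] 35 81.0 [545.   -9.3  78. ] 69.9 70.1
[352.8 206. ] 35 83.0 [ 498.4 -140.7   78. ] 69.5 -109.2
[335.7 223.5] 35 82.0 [453.  -87.8  78. ] 69.4 -169.4
(array([306.1, 171.7]), np.int32(21), np.float64(164.0), array([587.3, -18.4, 157. ]), array([598.8, -18.4, 118. ]))
(array([360.6, 184.8]), np.int32(21), np.float64(163.0), array([ 537.6, -160.2,  157. ]), array([ 547.6, -164.7,  118. ]))
(array([324.7, 197.7]), np.int32(6), np.float64(163.0), array([511.1, -61.3, 157. ]), array([520.3, -62.6, 118. ]))
(array([402.2, 204. ]), np.int32(33), np.float64(122.0), array([ 475.2, -263.9,  157. ]), array([ 483.2, -271.7,  118. ]))
(array([321.5, 224.2]), np.int32(27), np.float64(162.0), array([440.7, -46.4, 157. ]), array([447.5, -47.2, 118. ]))
```

View pics/t6c.png

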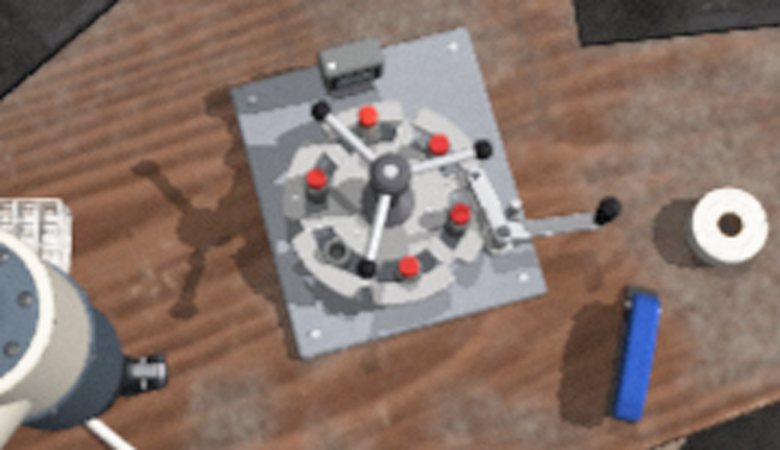

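The tall tube is at the reader and the lever handle is back at its starting pixel. The gripper is clear of everything, so I'm handing the job in.

```bash
python3 -c "
from h import *
print(manip.finish_job())"
```

```text
the job is handed in; nothing more can be done
None
```

The job is done and handed in after about 14 s of robot time. The tall tube stands at the reader with the lever home; the hand-in gives no verdict, so this rests on my own checks.

**What I did:** I pushed the lever handle out about 0.4 rad with the shut fingertips. I then pushed the right-hand spoke round about 120° anticlockwise and pushed the lever home until it met its hard stop (13 N at the handle).

**Last checks, from the top camera:**
- **Tall tube:** it is 70.1 mm from the axis at 10.6°. The reading point is at 70 mm and about 10°, so the tube is within roughly 1–2 mm.
- **Wheel:** the pushed spoke left it 1.7° too far round. The lever pin brought most of that back, leaving about 0.5–1° by camera.
- **Lever:** the handle is back within 1 pixel (about 2 mm) of where it started.
- **Vials:** all four stand at the right radius and cap height. The label roll looks undisturbed in the last picture. The marker and rack were partly hidden or out of frame and not measured; the gripper only passed well above them.
- **Robot:** the gripper is clear of everything.

**One disagreement:** the angled scene camera puts the tube at 6.9° and 67 mm. It was off by several degrees and millimetres at the start too (for example −57° where the top camera read −50°). I took the top camera as correct.

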